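# Push the brass rod home in the V-groove length gauge

## Robot

A 6-joint arm with a two-finger parallel gripper is mounted at the origin on a cart in front of the work surface, level with it; the furniture and walls round the work are solid. World frame = base frame: x ahead of the robot, y to its left, z up, the work surface at z = 0. Lengths are in mm, angles in rad, forces in N, time in s.
With the tool pointing down it reaches from about 350 to 875 mm from the base axis. Payload 4.2 kg.
Tool frame: the origin (TCP) lies midway between the tips of the shut fingers; the grasp point (between the pads) lies 19 mm behind it; z points along the fingers, y is the line along which they close (so a half turn about z gives the same grasp; the last joint's range is limited). The gripper opens to 85 mm and grips with 20 to 120 N. Pads are 22 mm wide; open, the fingers measure 114 mm over their backs; the gripper's body (76 mm by 85 mm) begins 54 mm behind the grasp point. The pads swing forward as they close: fully open they stand 13 mm farther back than shut.
Start: joints at [1.453, 0.385, 0.008, 0, -1.194, -0.259], TCP at [229.934, 581.145, 231.312] pointing down, gripper open.
Joint ranges: [-3.14, 3.14], [-1.21, 2.06], [-1.07, 1.41], [-3.16, 2.05], [-2.99, -0.16], [-3.1, 3.1]. Speed limits (rad/s): [2.79, 2.79, 3.14, 3.14, 3.14, 3.14].

## Interface

Orientations are given as a unit quaternion [x, y, z, w].
In Python, from bench import arm, eyes, nets gives the robot as it stands.
- The arm moves only by the tool apply_moves, never from a script. Its arguments are lists of equal length, an entry for each row: "delta_rot": the turn, a rotation vector about the tool's x, y, z as a fraction of full scale, a list of three; "xyz": the shift along the tool's x, y, z as a fraction of full scale, a list of three; "hand": the gripper command: -1 is fully open, 1 is shut, values between are in proportion. In form: {"delta_rot": [[ax, ay, az], ...], "xyz": [[dx, dy, dz], ...], "hand": [hand, ...]}. A call has 1 to 20 rows; each row shifts and turns the commanded pose from where the row before left it, along the tool's axes as they then stand; what a row does not reach is not made up. Full scale, the value 1, is 0.025 m for a shift and 6 degrees for a turn. A row lasts 1/12 s, in which the tool goes at most 41.7 mm and 7.16 degrees, less where a joint would pass 70% of its speed; a pose out of reach is approached as far as the arm can. A call with a number of a shift or a turn outside -1 to 1 is refused whole. A call with a gripper value outside its range is refused whole. The fingers move at their own pace and stop on an object; the grip force is fixed at half the most. Time passes only in rows, so rows that do not move let the fingers close. It gives the time, the measured TCP pose, the force, the opening and the grip force at its end, in the units of the state.
- arm.read_state(): the state, without advancing time (a new reading comes with each control period).
- eyes.get_image(name): name is "side" or "top" or "wrist"; returns a dict with "frame" (384x512x3 uint8, red, green, blue), "range_z" (384x512 float32, mm along the optical axis (not along the pixel's ray), 0 where there is no reading), "camera_matrix" (3x3 intrinsics, pixels), "R" (3x3) and "t" (3): a world point X has camera coordinates R X + t; the wrist camera has in their place "hand_eye" (4x4, takes a point from camera to tool coordinates, whose origin is the TCP and whose axes are the flange's). Camera axes: x right, y down, z forward; pixel columns grow to the right and rows downward; lengths in mm; the calibration is good to about 2 mm. A picture is of the moment at which its call begins: read the wrist's pose just before it.
- arm.job_done(): hands the job in; it is judged then, once.
Trained networks look in a picture, given as the dict that the camera call returned (one of the last four; its "shot" number tells which), for a name from the list of things; names that differ only in an ending like _2 or _b are one class to them, and where a whole thing is asked for, a point or a joint stands for the part that bears it (a point fixed in the world has none). Each returns a list of dicts, best first, with "score" (0 to 1); they miss things now and then, are a little off and sometimes report something else, mostly with a low value. They report only what shows in the picture. A call takes as long as a camera call. They do not tell look-alikes from the thing itself.
- nets.look_for(name, picture): "bbox" ([left, top, right, bottom] in pixels, round what is visible of it).
- nets.masks_of(name, picture): "region" (384x512 bool, what is visible of it) and "bbox" ([left, top, right, bottom] in pixels, round what is visible of it).
The state is a dict: "clock": time; "joints": joint angles; "joint_vel": joint speeds; "joint_efforts": joint torques, N m; "position": TCP position; "ee_rot": TCP orientation; "contact_force": force on the tool from outside, world axes, zero at the start; "wrist_torque": the same for the moment, N m; "gripper_width": finger opening in mm; "grasp_force": force on a finger pad.
Only numpy, scipy, OpenCV 4.12 (cv2) and the standard library are available. Lean on these libraries where they do the work, as an engineer would, in place of code of your own. Each camera call takes 0.05 s, during which the arm holds its last target. There are 200 camera calls.

## Task

Take the brass rod out of the catch tray, lay it in the open part of the gauge's V-groove, then push it gently along the groove into the blue hood until it is fully home: the stop's soft button pressed right in, but the lightly clamped stop behind it not shoved out of its setting. The stop is out of sight in the hood, so go by feel; leave the steel rod in the tray and let go at the end.

Things in the scene. Friction and masses are not known exactly. Their poses are not given: they have to be found in the camera images.
- brass_rod_center (a point): brass (yellow metal) round rod, 36 mm in diameter, 150 mm long, narrow dark ring near each end, about 0.35 kg. Point at its centre: mid-length, on its axis. Its y axis runs along the rod (either end may lead; x and z turn as it rolls and mean nothing). At the start it lies level in one of the tray's two cradles (either one), its axis 35.5 mm above the bench.
- steel_rod_center (a point): grey steel rod of the same size in the other cradle, its axis 86 mm from the brass rod's; point at its centre, y axis along the rod. It stays in the tray.
- catch_tray: shallow grey tray, 190 mm (its x) by 180 mm (its y), rim 18 mm high, fixed. Origin under its centre, on the bench. Two black V cradles hold the rods parallel to its y axis, at x = -43 mm and x = +43 mm; the cradles' edges end 10 mm below the rod's axis.
- gauge: V-groove length gauge fixed to the bench: dark base 96 mm wide, 345 mm long, steel 90-degree V-groove along its y axis. Origin on the bench under the groove, at the mouth of the blue hood. Open groove: y = -180 mm to 0. Hood (yellow trim at its mouth): y = 0 to 155 mm, 72 mm wide, 76 mm high, tunnel 62 mm wide. The groove's edges are 29.5 mm over the bench, 26 mm either side.
- groove_mouth (a point): point at the hood's mouth on the axis of a rod lying in the groove, 39.5 mm over the bench (groove edges are 10 mm lower, so fingertips can pass over them); y axis along the groove, into the hood. The stop is inside, 65 to 105 mm behind this point (where is not told): first a button, level with the rod's axis, then the slide that carries it.
- stop_button (a joint): travel of the stop's sprung contact button in m: 0 = free, 0.005 = pressed right in; it yields to under 1 N, less than the rod's friction in the groove, so the rod stays where it is left.
- stop_slide (a joint): how far the stop has been shoved back, in m: 0 at the start. A light clamp holds it; it slips when pressed with about 14 N and does not return. The rod's own friction in the groove is 2 to 6 N, so the pushing force rises clearly above that once the button is pressed right in.
- brass_rod: the same brass rod as a body; its origin is the same point at its centre.
Mind the look-alikes: they are no part of the job. Several things have the shape of the brass_rod; the one meant has the colours described above.

How it is judged:
By the outcome, as a careful person would: the job done as asked, in the order asked, and still so for the second after the job is handed in, with the robot touching nothing.
It also fails if it takes over 59 s, if anything falls off the work surface, if the arm or the gripper's body presses on something with over 40 N, if the wrist force passes 120 N, or if a joint passes its speed limit or range.

## Working session

There is one attempt and no reset: what is moved stays moved. The work goes in short steps, Python scripts to look and compute and a tool call to move; the robot and the scene stay as the last step left them, time stands still between calls to the robot, and variables do not carry over. Pictures are saved under pics/ and viewed, at most 10 in all, crops included, and the job is handed in when it is done.

Besides the shell and the picture viewer there is one more tool, called after "Call:" as name(argument=value, ...), one argument or row to a line, values as JSON. apply_moves: Moves the arm, as the interface text tells. Its arguments: {"type":"object","properties":{"delta_rot":{"type":"array"},"xyz":{"type":"array"},"hand":{"type":"array"}},"required":["delta_rot","xyz","hand"]}

```bash
ls; mkdir -p pics; cat > h.py <<'E'
import numpy as np, cv2
from bench import arm, eyes, nets
from scipy.spatial.transform import Rotation as Ro
def world(p, st=None):
    K=p["camera_matrix"]; z=p["range_z"]; v,u=np.mgrid[:384,:512]
    c=np.stack([(u-K[0][2])/K[0][0]*z,(v-K[1][2])/K[1][1]*z,z],-1)
    if "R" in p: return (c-np.array(p["t"]))@np.array(p["R"])
    H=np.array(p["hand_eye"]); t=c@H[:3,:3].T+H[:3,3]
    return t@Ro.from_quat(st["ee_rot"]).as_matrix().T+np.array(st["position"])
def save(p,n): cv2.imwrite(f"pics/{n}.png",cv2.cvtColor(p["frame"],cv2.COLOR_RGB2BGR))
E
python3 - <<'E'
from h import *
np.set_printoptions(precision=1,suppress=True)
s=arm.read_state(); print(s["clock"],s["position"],s["ee_rot"],s["contact_force"],s["gripper_width"])
a=eyes.get_image("top"); b=eyes.get_image("side")
save(a,"top0"); cv2.imwrite("pics/both0.png",cv2.cvtColor(np.vstack([a["frame"],b["frame"]]),cv2.COLOR_RGB2BGR)[:,:,:])
im=cv2.imread("pics/both0.png"); cv2.imwrite("pics/both0.png",cv2.resize(im,(400,600)))
save(b,"side0")
W=world(a); np.save("top0W.npy",W)
for n in ["brass_rod","steel_rod_center","catch_tray","gauge"]:
    for d in nets.masks_of(n,a)[:3]:
        m=d["region"]&(a["range_z"]>0); P=W[m]; 
        if len(P)==0: continue
        c=np.median(P,0); q=P[:,:2]; r=cv2.minAreaRect(q.astype(np.float32))
        print(n,round(d["score"],2),d["bbox"],c,"rect",r,"col",a["frame"][m].mean(0),"z",np.percentile(P[:,2],[2,50,98]))
E
```

```text
pics
0.0 [229.7 580.6 230.2] [ 1.  -0.2 -0.   0. ] [0.2 0.4 0.3] 85.49074632931897
brass_rod 0.86 [299.5, 173.7, 355.0, 191.9] [ 514.5 -235.3   50.5] rect ((519.5595703125, -239.46734619140625), (41.18872833251953, 150.6422119140625), 5.582684516906738) col [216.9 176.9  62.3] z [20.9 50.5 56.1]
brass_rod 0.7 [173.5, 178.1, 198.5, 231.2] [452.3 173.   32.6] rect ((452.9837341308594, 178.48287963867188), (42.35395431518555, 149.53994750976562), 82.14746856689453) col [  2.7 178.8 176. ] z [17.7 32.6 38.8]
steel_rod_center 0.92 [298.2, 201.7, 354.3, 219.2] [ 431.2 -239.7   50.5] rect ((432.6138610839844, -239.2999725341797), (38.258056640625, 150.51101684570312), 5.26971960067749) col [202.4 200.4 197.4] z [27.3 50.5 56.5]
gauge 0.65 [124.6, 129.2, 243.3, 161.8] [630.2 186.9  27.9] rect ((640.3886108398438, 177.1748809814453), (343.5855407714844, 104.35621643066406), 88.17770385742188) col [ 94.6 113.5 139.7] z [ 6.  27.9 79.2]
```

View pics/top0.png

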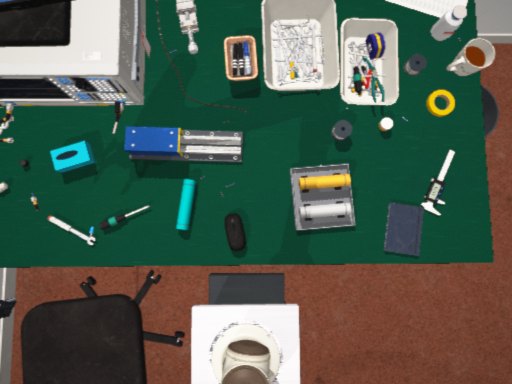

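View pics/side0.png

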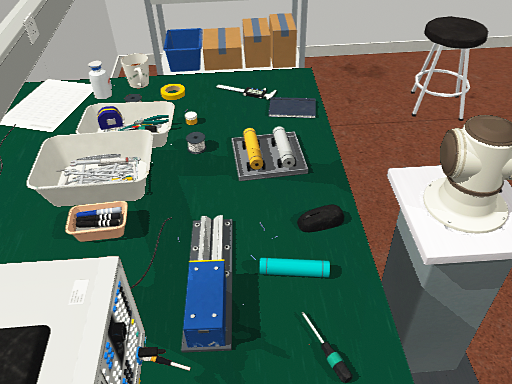

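The top view shows the brass rod at about (325,182), steel at (326,210), and the gauge with its hood at cols 125–180 and its open groove at cols 180–243. The hood leads toward +y. The teal rod at (186,205) is a decoy.

```bash
python3 - <<'E'
from h import *
np.set_printoptions(precision=2,suppress=True)
W=np.load("top0W.npy"); im=cv2.imread("pics/top0.png")[:,:,::-1].astype(int)
s=arm.read_state(); print(Ro.from_quat(s["ee_rot"]).as_matrix())
r,g,b=im[...,0],im[...,1],im[...,2]
v,u=np.mgrid[:384,:512]
hood=(b>120)&(r<80)&(u>115)&(u<190)&(v>120)&(v<165)&(W[...,2]>68)
print("hood",hood.sum(),cv2.minAreaRect(W[hood][:,:2].astype(np.float32)),np.median(W[hood][:,2]))
yl=(r>150)&(g>120)&(b<110)&(u>170)&(u<190)&(v>120)&(v<170); print("trim",yl.sum(),np.median(W[yl],0),W[yl].min(0),W[yl].max(0))
op=(u>184)&(u<245)&(v>125)&(v<165)&(W[...,2]>3)
print("base",op.sum(),cv2.minAreaRect(W[op][:,:2].astype(np.float32)))
op=(u>184)&(u<245)&(v>125)&(v<165)&(W[...,2]>22)
print("edges",op.sum(),cv2.minAreaRect(W[op][:,:2].astype(np.float32)))
def axis(m):
    P=W[m]; c=P.mean(0); d=np.linalg.svd((P-c)[:,:2])[2][0]; t=(P-c)[:,:2]@d
    return c+np.r_[d,0]*(t.max()+t.min())/2, np.degrees(np.arctan2(d[1],d[0])),t.max()-t.min()
for n,c0 in (("brass",182),("steel",210)):
    m=(u>290)&(u<362)&(abs(v-c0)<14)&(W[...,2]>46); print(n,m.sum(),*axis(m))
m=(W[...,2]>90)&(W[...,1]>-400)&(W[...,1]<450)&(W[...,0]>350)
print("tall",W[m].min(0),W[m].max(0), "near x<760",W[m&(W[...,1]<300)][:,:].min(0) if (m&(W[...,1]<300)).any() else None)
# height at open groove profile
for y in (60,100,140):
    k=abs(W[...,1]-y)<4
    k&=abs(W[...,0]-640)<70
    o=np.argsort(W[k][:,0]); print(y,[tuple(np.round(p[[0,2]]).astype(int)) for p in W[k][o]][::3])
E
```

```text
[[ 0.93 -0.37 -0.  ]
 [-0.37 -0.93 -0.  ]
 [ 0.    0.   -1.  ]]
hood 1191 ((558.9466552734375, 144.94110107421875), (459.2768249511719, 133.48345947265625), 56.700809478759766) 75.93857455073199
trim 42 [633.62 189.16  74.72] [603.06 186.31  27.7 ] [672.08 194.74  78.74]
base 1821 ((536.8113403320312, 87.56869506835938), (325.8788146972656, 184.9376983642578), 1.9360854625701904)
edges 665 ((518.4854736328125, 86.4166488647461), (297.52410888671875, 170.02427673339844), 4.64051628112793)
brass 490 [ 494.58 -152.02   67.26] 103.72124015267475 330.97812843984934
steel 494 [ 421.02 -160.56   67.14] -82.83413965587755 309.0226526258243
tall [ 377.09 -282.02   90.03] [1060.89  449.97 1158.5 ] near x<760 [ 377.09 -282.02   90.03]
60 [(np.int64(572), np.int64(0)), (np.int64(575), np.int64(1)), (np.int64(578), np.int64(2)), (np.int64(581), np.int64(2)), (np.int64(584), np.int64(3)), (np.int64(585), np.int64(12)), (np.int64(589), np.int64(8)), (np.int64(595), np.int64(11)), (np.int64(598), np.int64(11)), (np.int64(601), np.int64(12)), (np.int64(607), np.int64(12)), (np.int64(608), np.int64(25
[... 2568 characters left out ...]
nt64(623), np.int64(26)), (np.int64(627), np.int64(21)), (np.int64(635), np.int64(14)), (np.int64(639), np.int64(9)), (np.int64(640), np.int64(19)), (np.int64(643), np.int64(20)), (np.int64(645), np.int64(25)), (np.int64(648), np.int64(26)), (np.int64(651), np.int64(28)), (np.int64(654), np.int64(26)), (np.int64(657), np.int64(28)), (np.int64(660), np.int64(26)), (np.int64(668), np.int64(9)), (np.int64(671), np.int64(9)), (np.int64(675), np.int64(7)), (np.int64(677), np.int64(10)), (np.int64(680), np.int64(10)), (np.int64(686), np.int64(-1)), (np.int64(692), np.int64(1)), (np.int64(695), np.int64(4)), (np.int64(699), np.int64(-1)), (np.int64(702), np.int64(-1)), (np.int64(705), np.int64(0))]
```

Call:
apply_moves(
  delta_rot=[
    [0, 0, 0],
    [0, 0, 0],
    [0, 0, 0],
    [0, 0, 0],
    [0, 0, 0],
    [0, 0, 0],
    [0, 0, 0],
    [0, 0, 0],
    [0, 0, 0],
    [0, 0, 0],
    [0, 0, 0],
    [0, 0, 0],
    [0, 0, 0],
    [0, 0, 0],
    [0, 0, 0],
    [0, 0, 0],
    [0, 0, 0],
    [0, 0, 0],
  ],
  xyz=[
    [0.634, 0.729, 0],
    [0.634, 0.729, 0],
    [0.634, 0.729, 0],
    [0.634, 0.729, 0],
    [0.634, 0.729, 0],
    [0.634, 0.729, 0],
    [0.634, 0.729, 0],
    [0.634, 0.729, 0],
    [0.634, 0.729, 0],
    [0.634, 0.729, 0],
    [0.634, 0.729, 0],
    [0.634, 0.729, 0],
    [0.634, 0.729, 0],
    [0.634, 0.729, 0],
    [0.634, 0.729, 0],
    [0.634, 0.729, 0],
    [0.634, 0.729, 0],
    [0.634, 0.729, 0],
  ],
  hand=[-1, -1, -1, -1, -1, -1, -1, -1, -1, -1, -1, -1, -1, -1, -1, -1, -1, -1],
)

```text
clock: 1.8
position: [374.7, 170.0, 231.5]
ee_rot: [0.982, -0.187, 0.0, -0.0]
contact_force: [0.7, -0.2, 0.2]
gripper_width: 85.5
grasp_force: 0.0
```

Call:
apply_moves(
  delta_rot=[
    [0, 0, 0],
    [0, 0, 0],
    [0, 0, 0],
    [0, 0, 0],
    [0, 0, 0],
    [0, 0, 0],
    [0, 0, 0],
    [0, 0, 0],
    [0, 0, 0],
    [0, 0, 0],
    [0, 0, 0],
    [0, 0, 0],
    [0, 0, 0],
    [0, 0, 0],
    [0, 0, 0],
    [0, 0, 0],
    [0, 0, 0],
    [0, 0, 0],
  ],
  xyz=[
    [0.634, 0.729, 0],
    [0.634, 0.729, 0],
    [0.634, 0.729, 0],
    [0.634, 0.729, 0],
    [0.634, 0.729, 0],
    [0.634, 0.729, 0],
    [0.634, 0.729, 0],
    [0.634, 0.729, 0],
    [0.634, 0.729, 0],
    [0.634, 0.729, 0],
    [0.634, 0.729, 0],
    [0.634, 0.729, 0],
    [0.634, 0.729, 0],
    [0.634, 0.729, 0],
    [0.634, 0.729, 0],
    [0.634, 0.729, 0],
    [0.634, 0.729, 0],
    [0.634, 0.729, 0],
  ],
  hand=[-1, -1, -1, -1, -1, -1, -1, -1, -1, -1, -1, -1, -1, -1, -1, -1, -1, -1],
)

```text
clock: 3.3
position: [519.3, -240.1, 231.3]
ee_rot: [0.982, -0.187, 0.0, -0.0]
contact_force: [-0.3, 0.5, -1.1]
gripper_width: 85.5
grasp_force: 0.0
```

Call:
apply_moves(
  delta_rot=[
    [0, 0, 1],
    [0, 0, 1],
    [0, 0, 1],
    [0, 0, 1],
    [0, 0, 1],
    [0, 0, 1],
    [0, 0, 1],
    [0, 0, 1],
    [0, 0, 1],
    [0, 0, 1],
    [0, 0, 0.5],
    [0, 0, 0],
  ],
  xyz=[
    [0, 0, 0],
    [0, 0, 0],
    [0, 0, 0],
    [0, 0, 0],
    [0, 0, 0],
    [0, 0, 0],
    [0, 0, 0],
    [0, 0, 0],
    [0, 0, 0],
    [0, 0, 0],
    [0, 0, 0],
    [0, 0, 0],
  ],
  hand=[-1, -1, -1, -1, -1, -1, -1, -1, -1, -1, -1, -1],
)

```text
clock: 4.3
position: [519.0, -238.9, 231.3]
ee_rot: [0.739, -0.673, -0.0, -0.0]
contact_force: [-0.1, 1.2, -0.2]
gripper_width: 85.5
grasp_force: 0.0
```

```bash
cat > rod.py <<'E'
from h import *
np.set_printoptions(precision=2,suppress=True)
s=arm.read_state(); R=Ro.from_quat(s["ee_rot"]).as_matrix(); print(s["clock"],s["position"],s["joints"],R)
p=eyes.get_image("wrist"); save(p,"w1"); W=world(p,s); f=p["frame"].astype(int); ok=p["range_z"]>0
for d in nets.masks_of("brass_rod",p):
    m=d["region"]&ok; col=p["frame"][m].mean(0); P=W[m]
    P=P[P[:,2]>36]; c,sz,a=cv2.minAreaRect(P[:,:2].astype(np.float32))
    box=cv2.boxPoints((c,sz,a)); e=max([box[1]-box[0],box[2]-box[1]],key=np.linalg.norm); e=e*np.sign(e[1])
    T=P[P[:,2]>np.percentile(P[:,2],97)-4]
    print(round(d["score"],2),d["bbox"],col,"c",c,sz,"ang",np.degrees(np.arctan2(e[1],e[0])),"top",T.mean(0),"ztop",np.percentile(P[:,2],97))
    dxy=np.array(c)-np.array(s["position"])[:2]; print("tool shift",R.T@np.r_[dxy,0])
E
python3 rod.py
```

```text
4.3 [ 519.02 -238.86  231.29] [-0.15  0.29 -0.13 -0.   -1.15  0.24] [[ 0.09 -1.   -0.  ]
 [-1.   -0.09  0.  ]
 [-0.    0.   -1.  ]]
0.92 [236.6, 102.8, 272.4, 231.9] [227.1  197.17 120.13] c (517.7056884765625, -238.76629638671875) (34.8313102722168, 149.73326110839844) ang 94.65186 top [ 518.59 -244.39   50.8 ] ztop 52.54468522743378
tool shift [-0.22  1.3   0.  ]
```

Call:
apply_moves(
  delta_rot=[
    [0, 0, 0],
    [0, 0, 0],
    [0, 0, 0],
    [0, 0, 0],
    [0, 0, 0],
    [0, 0, 0],
    [0, 0, 0],
    [0, 0, 0],
    [0, 0, 0],
    [0, 0, 0],
    [0, 0, 0],
    [0, 0, 0],
  ],
  xyz=[
    [0, 0.05, 0.9],
    [0, 0, 0.9],
    [0, 0, 0.9],
    [0, 0, 0.9],
    [0, 0, 0.9],
    [0, 0, 0.9],
    [0, 0, 0.9],
    [0, 0, 0.8],
    [0, 0, 0.6],
    [0, 0, 0.4],
    [0, 0, 0.2],
    [0, 0, 0],
  ],
  hand=[-1, -1, -1, -1, -1, -1, -1, -1, -1, -1, -1, -1],
)

```text
clock: 5.4
position: [517.5, -238.9, 23.0]
ee_rot: [0.74, -0.673, -0.001, 0.0]
contact_force: [-0.9, 0.0, 0.3]
gripper_width: 85.7
grasp_force: 0.0
```

Call:
apply_moves(
  delta_rot=[
    [0, 0, 0],
    [0, 0, 0],
    [0, 0, 0],
    [0, 0, 0],
    [0, 0, 0],
    [0, 0, 0],
    [0, 0, 0],
    [0, 0, 0],
  ],
  xyz=[
    [0, 0, 0],
    [0, 0, 0],
    [0, 0, 0],
    [0, 0, 0],
    [0, 0, 0],
    [0, 0, 0],
    [0, 0, 0],
    [0, 0, 0],
  ],
  hand=[1, 1, 1, 1, 1, 1, 1, 1],
)

```text
clock: 6.07
position: [518.1, -239.1, 25.1]
ee_rot: [0.74, -0.673, 0.001, -0.0]
contact_force: [-2.4, 0.5, 5.4]
gripper_width: 34.1
grasp_force: 59.3
```

Call:
apply_moves(
  delta_rot=[
    [0, 0, 0],
    [0, 0, 0],
    [0, 0, 0],
    [0, 0, 0],
    [0, 0, 0],
    [0, 0, 0],
    [0, 0, 0],
    [0, 0, 0],
  ],
  xyz=[
    [0, 0, -0.2],
    [0, 0, -0.5],
    [0, 0, -0.8],
    [0, 0, -0.9],
    [0, 0, -0.9],
    [0, 0, -0.9],
    [0, 0, -0.8],
    [0, 0, 0],
  ],
  hand=[1, 1, 1, 1, 1, 1, 1, 1],
)

```text
clock: 6.73
position: [520.1, -239.6, 153.0]
ee_rot: [0.74, -0.673, 0.004, -0.002]
contact_force: [0.2, -0.4, -2.8]
gripper_width: 34.1
grasp_force: 60.3
```

```bash
sed -i 's/"w1"/"w2"/' rod.py; python3 rod.py
```

```text
6.7333 [ 520.09 -239.6   152.98] [-0.15  0.36 -0.24  0.   -0.96  0.24] [[ 0.1  -1.    0.01]
 [-1.   -0.1  -0.  ]
 [ 0.   -0.01 -1.  ]]
0.65 [214.9, 115.1, 295.7, 354.0] [214.17 185.95 112.72] c (520.9392700195312, -250.5123291015625) (35.74848556518555, 127.21600341796875) ang 94.68403 top [ 521.9  -264.81  178.78] ztop 180.33465348421328
tool shift [10.95  0.19  0.03]
```

View pics/w2.png

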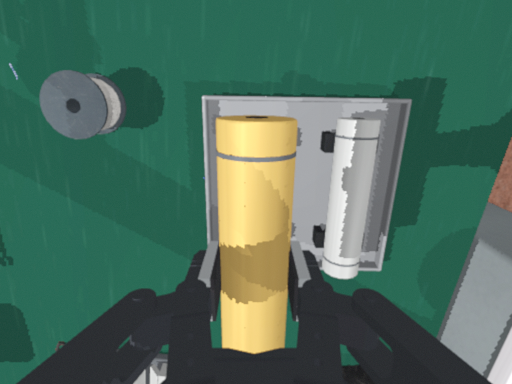

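The brass rod is held (cols 217–297) and the steel rod is still in the tray (col 355). Next I'll fit the gauge.

```bash
cat > g.py <<'E'
from h import *
np.set_printoptions(precision=1,suppress=True)
for n in ("top","side"):
    p=eyes.get_image(n); W=world(p); ok=p["range_z"]>0; f=p["frame"].astype(int); r,g,b=f[...,0],f[...,1],f[...,2]
    near=ok&(abs(W[...,0]-636)<75)&(W[...,1]>-10)&(W[...,1]<360)
    H=near&(abs(W[...,2]-76)<6)&(b>r+30); c,sz,a=cv2.minAreaRect(W[H][:,:2].astype(np.float32))
    print(n,"hoodtop",H.sum(),c,sz,a,np.median(W[H],0))
    Y=near&(r>140)&(g>110)&(b<120)&(W[...,1]>150)&(W[...,1]<230); print("trim",Y.sum(),np.median(W[Y],0),np.percentile(W[Y],3,0),np.percentile(W[Y],97,0))
    mids=[]
    for y in np.arange(20,180,8):
        k=near&(abs(W[...,1]-y)<5)&(W[...,2]>5)&(W[...,2]<34); 
        x=W[k][:,0]; e=W[k&(W[...,2]>24)][:,0]
        if len(x)>8 and len(e)>4: mids.append((y,(x.min()+x.max())/2,(e.min()+e.max())/2,x.max()-x.min(),e.max()-e.min()))
    M=np.array(mids); 
    if len(M): print(np.median(M[:,3:],0),"base fit",np.polyfit(M[:,0],M[:,1],1)*[1000,1],"edge fit",np.polyfit(M[:,0],M[:,2],1)*[1000,1])
    hm=[]
    for y in np.arange(200,330,10):
        k=H&(abs(W[...,1]-y)<5); x=W[k][:,0]
        if len(x)>8: hm.append((y,(x.min()+x.max())/2,x.max()-x.min()))
    hm=np.array(hm); print("hood fit",np.polyfit(hm[:,0],hm[:,1],1)*[1000,1],np.median(hm[:,2]))
    k=near&(W[...,2]>5); print("y ends",np.percentile(W[k][:,1],[1,99]))
    T=ok&(W[...,2]>60)&(W[...,1]>-50)&(W[...,1]<260)&(W[...,0]>500)&(W[...,0]<900)&~H; print("tall nearby",T.sum(),W[T].min(0) if T.any() else "")
E
python3 g.py
```

```text
top hoodtop 1253 (639.839599609375, 269.2008056640625) (152.49639892578125, 72.9742431640625) 87.90205383300781 [639.1 269.7  75.8]
trim 41 [633.3 189.1  75.3] [604.4 186.8  72.2] [669.5 192.   79. ]
[105.   49.8] base fit [ -1.1 634. ] edge fit [ 32.9 630.6]
hood fit [ 30.7 631.1] 70.15323039239274
y ends [  9.6 342.7]
tall nearby 859 [500.1 -50.   60.1]
side hoodtop 2497 (640.4478149414062, 268.9390563964844) (157.08984375, 72.46720886230469) 88.05134582519531 [640.4 278.1  76.1]
trim 48 [639.7 189.1  75.6] [602.6 186.6  73.2] [668.7 192.   78.3]
[94.8 50.2] base fit [ -6.8 632.9] edge fit [ 34.9 630.8]
hood fit [ 33.8 631.2] 71.05434102336471
y ends [ 13.8 350.2]
tall nearby 2041 [500.1 -50.   60.1]
```

Call:
apply_moves(
  delta_rot=[
    [0, 0, 0.6],
    [0, 0, 0.6],
    [0, 0, 0],
    [0, 0, 0],
    [0, 0, 0],
    [0, 0, 0],
    [0, 0, 0],
    [0, 0, 0],
    [0, 0, 0],
    [0, 0, 0],
    [0, 0, 0],
    [0, 0, 0],
    [0, 0, 0],
    [0, 0, 0],
    [0, 0, 0],
    [0, 0, 0],
    [0, 0, 0],
    [0, 0, 0],
    [0, 0, 0],
    [0, 0, 0],
  ],
  xyz=[
    [0, 0, 0],
    [0, 0, 0],
    [-0.8, -0.244, 0],
    [-0.8, -0.244, 0],
    [-0.8, -0.244, 0],
    [-0.8, -0.244, 0],
    [-0.8, -0.244, 0],
    [-0.8, -0.244, 0],
    [-0.8, -0.244, 0],
    [-0.8, -0.244, 0],
    [-0.8, -0.244, 0],
    [-0.8, -0.244, 0],
    [-0.8, -0.244, 0],
    [-0.8, -0.244, 0],
    [-0.8, -0.244, 0],
    [-0.8, -0.244, 0],
    [-0.8, -0.244, 0],
    [-0.8, -0.244, 0],
    [-0.8, -0.244, 0],
    [0, 0, 0],
  ],
  hand=[1, 1, 1, 1, 1, 1, 1, 1, 1, 1, 1, 1, 1, 1, 1, 1, 1, 1, 1, 1],
)

```text
clock: 8.6
position: [632.5, 100.7, 146.0]
ee_rot: [-0.697, 0.717, 0.001, -0.001]
contact_force: [1.0, -1.0, -3.5]
gripper_width: 34.2
grasp_force: 60.2
```

Call:
apply_moves(
  delta_rot=[
    [0, 0, 0],
    [0, 0, 0],
  ],
  xyz=[
    [0, 0, 0],
    [0, 0, 0],
  ],
  hand=[1, 1],
)

```text
clock: 8.77
position: [631.0, 97.1, 146.8]
ee_rot: [-0.696, 0.718, 0.001, -0.002]
contact_force: [-0.1, -0.3, -4.8]
gripper_width: 34.4
grasp_force: 60.2
```

```bash
python3 - <<'E'
from h import *
np.set_printoptions(precision=2,suppress=True)
s=arm.read_state(); print(s["clock"],s["position"],Ro.from_quat(s["ee_rot"]).as_matrix())
for n in ("top","side"):
    p=eyes.get_image(n); save(p,n+"3"); W=world(p); f=p["frame"].astype(int); ok=p["range_z"]>0
    m=ok&(f[...,0]>120)&(f[...,1]>90)&(f[...,2]<0.62*f[...,0])&(abs(W[...,0]-634)<60)&(W[...,1]>-20)&(W[...,1]<200)&(W[...,2]>110)
    P=W[m]; print(n,m.sum())
    if len(P)>20:
        c,sz,a=cv2.minAreaRect(P[:,:2].astype(np.float32)); print(c,sz,a,np.percentile(P,[2,50,98],0))
        for lo,hi in ((20,60),(140,180)):
            q=P[(P[:,1]>lo)&(P[:,1]<hi)]
            if len(q)>5: print(lo,len(q),np.percentile(q[:,2],[5,95]),q[:,0].min(),q[:,0].max())
E
```

```text
8.7667 [631.    97.15 146.79] [[-0.03 -1.   -0.  ]
 [-1.    0.03 -0.  ]
 [ 0.    0.   -1.  ]]
top 460
(622.8702392578125, 97.53759002685547) (149.8505859375, 46.895076751708984) 89.07490539550781 [[610.45  22.88 158.1 ]
 [623.94  67.92 171.73]
 [644.82 169.09 177.34]]
20 193 [160.17 176.5 ] 609.9353546565344 645.6399152504733
140 142 [161.35 176.53] 614.7675675275195 647.2316347935545
side 762
(636.0443725585938, 106.7213134765625) (132.89346313476562, 75.53484344482422) 72.14507293701172 [[614.99  54.54 145.76]
 [631.37 132.2  172.48]
 [649.84 172.46 506.24]]
20 33 [160.12 175.91] 624.2603767707237 645.5852848381458
140 338 [146.22 176.38] 614.7688021666524 650.9659585170447
```

View pics/side3.png

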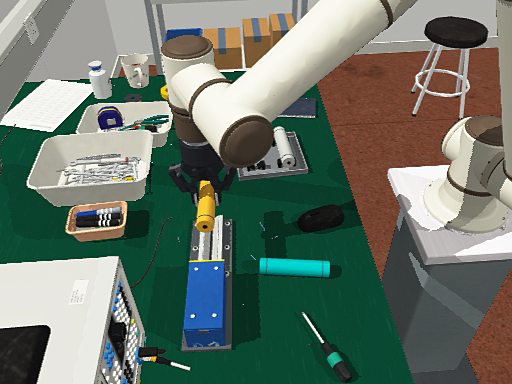

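The side view shows the rod held level above the open groove, in front of the hood at (206,205). I'll lower it.

Call:
apply_moves(
  delta_rot=[
    [0, 0, 0],
    [0, 0, 0],
    [0, 0, 0],
    [0, 0, 0],
    [0, 0, 0],
    [0, 0, 0],
    [0, 0, 0],
    [0, 0, 0],
    [0, 0, 0],
    [0, 0, 0],
    [0, 0, 0],
  ],
  xyz=[
    [0, -0.14, 0.4],
    [0, 0, 0.8],
    [0, 0, 0.9],
    [0, 0, 0.9],
    [0, 0, 0.7],
    [0, 0, 0.4],
    [0, 0, 0.2],
    [0, 0, 0.1],
    [0, 0, 0.1],
    [0, 0, 0],
    [0, 0, 0],
  ],
  hand=[1, 1, 1, 1, 1, 1, 1, 1, 1, 1, 1],
)

```text
clock: 9.78
position: [636.3, 97.7, 37.3]
ee_rot: [-0.696, 0.718, -0.0, 0.001]
contact_force: [0.9, 0.0, -3.3]
gripper_width: 34.3
grasp_force: 60.2
```

Call:
apply_moves(
  delta_rot=[
    [0, 0, 0],
    [0, 0, 0],
    [0, 0, 0],
    [0, 0, 0],
    [0, 0, 0],
  ],
  xyz=[
    [0, 0.05, 0.08],
    [0, 0, 0.08],
    [0, 0, 0.06],
    [0, 0, 0],
    [0, 0, 0],
  ],
  hand=[1, 1, 1, 1, 1],
)

```text
clock: 10.2
position: [634.4, 97.6, 30.8]
ee_rot: [-0.696, 0.718, -0.0, 0.0]
contact_force: [-0.2, -0.6, -2.8]
gripper_width: 33.9
grasp_force: 60.2
```

Call:
apply_moves(
  delta_rot=[
    [0, 0, 0],
    [0, 0, 0],
    [0, 0, 0],
  ],
  xyz=[
    [0, 0, 0.05],
    [0, 0, 0],
    [0, 0, 0],
  ],
  hand=[1, 1, 1],
)

```text
clock: 10.45
position: [634.8, 97.6, 29.9]
ee_rot: [-0.696, 0.718, -0.0, 0.0]
contact_force: [1.0, -0.9, -2.1]
gripper_width: 33.9
grasp_force: 60.5
```

Call:
apply_moves(
  delta_rot=[
    [0, 0, 0],
    [0, 0, 0],
    [0, 0, 0],
  ],
  xyz=[
    [0, 0, 0.05],
    [0, 0, 0],
    [0, 0, 0],
  ],
  hand=[1, 1, 1],
)

```text
clock: 10.7
position: [635.1, 97.6, 29.5]
ee_rot: [-0.696, 0.718, -0.001, 0.001]
contact_force: [-0.3, -1.2, 4.4]
gripper_width: 34.4
grasp_force: 60.8
```

Call:
apply_moves(
  delta_rot=[
    [0, 0, 0],
    [0, 0, 0],
    [0, 0, 0],
  ],
  xyz=[
    [0, 0, 0.03],
    [0, 0, 0],
    [0, 0, 0],
  ],
  hand=[1, 1, 1],
)

```text
clock: 10.95
position: [635.2, 97.5, 29.3]
ee_rot: [-0.697, 0.717, -0.001, 0.001]
contact_force: [-2.2, -1.3, 7.0]
gripper_width: 34.0
grasp_force: 61.2
```

Call:
apply_moves(
  delta_rot=[
    [0, 0, 0],
    [0, 0, 0],
    [0, 0, 0],
    [0, 0, 0],
    [0, 0, 0],
    [0, 0, 0],
    [0, 0, 0],
    [0, 0, 0],
    [0, 0, 0],
    [0, 0, 0],
    [0, 0, 0],
    [0, 0, 0],
    [0, 0, 0],
    [0, 0, 0],
    [0, 0, 0],
  ],
  xyz=[
    [0, 0, 0],
    [0, 0, 0],
    [0, 0, 0],
    [0, 0, 0],
    [0, 0, 0],
    [0, 0, 0],
    [0, 0, -0.4],
    [0, 0, -0.8],
    [0, 0, -0.9],
    [0, 0, -0.9],
    [0.7, 0, -0.2],
    [0.9, 0, 0],
    [0.9, 0, 0],
    [0.9, 0, 0],
    [0.4, 0, 0],
  ],
  hand=[-1, -1, -1, -1, -1, -1, -1, -1, -1, -1, 1, 1, 1, 1, 1],
)

```text
clock: 12.2
position: [631.2, 0.4, 108.5]
ee_rot: [-0.695, 0.719, -0.0, 0.0]
contact_force: [0.5, -0.5, -1.1]
gripper_width: 25.9
grasp_force: 0.0
```

```bash
python3 - <<'E'
from h import *
np.set_printoptions(precision=2,suppress=True)
s=arm.read_state(); print(s["clock"],s["position"],s["contact_force"],s["gripper_width"],s["joints"])
for n in ("top","side"):
    p=eyes.get_image(n); save(p,n+"4"); W=world(p); f=p["frame"].astype(int); ok=p["range_z"]>0
    m=ok&(f[...,0]>120)&(f[...,1]>90)&(f[...,2]<0.62*f[...,0])&(abs(W[...,0]-634)<30)&(W[...,1]>0)&(W[...,1]<183)&(W[...,2]>30)&(W[...,2]<70)
    P=W[m]; print(n,m.sum())
    if len(P)>20:
        c,sz,a=cv2.minAreaRect(P[:,:2].astype(np.float32)); print(c,sz,a,np.percentile(P,[1,50,99],0))
    if n=="top": Q=p["frame"][100:260,110:370]
    else: cv2.imwrite("pics/c4.png",cv2.cvtColor(np.vstack([cv2.resize(Q,(520,320)),cv2.resize(p["frame"][170:310,120:380],(520,280))]),cv2.COLOR_RGB2BGR))
E
```

```text
12.2 [631.17   0.45 108.47] [ 0.48 -0.49 -1.14] 25.86787641973877 [ 0.26  0.5  -0.13  0.   -0.94 -0.29]
top 529
(630.756591796875, 93.05085754394531) (37.6602897644043, 139.6827392578125) 2.918909788131714 [[615.69  23.67  38.9 ]
 [630.7   89.1   54.54]
 [648.9  160.72  60.72]]
side 732
(634.3184204101562, 93.77096557617188) (38.546146392822266, 154.1588897705078) 0.0035878100898116827 [[615.32  24.41  40.19]
 [632.54 100.92  54.56]
 [651.98 169.08  59.67]]
```

View pics/c4.png

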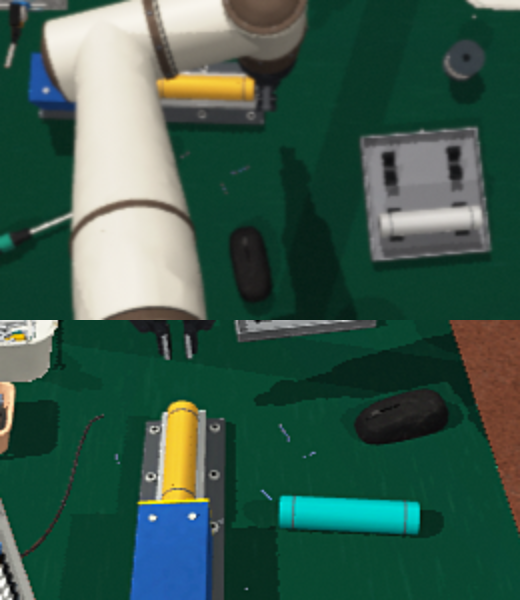

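The rod is lying in the groove with its front just short of the trim. The fingers are behind its rear end. I'll shut them, lower and push.

Call:
apply_moves(
  delta_rot=[
    [0, 0, 0],
    [0, 0, 0],
    [0, 0, 0],
    [0, 0, 0],
    [0, 0, 0],
    [0, 0, 0],
    [0, 0, 0],
    [0, 0, 0],
  ],
  xyz=[
    [0, 0, 0],
    [0, 0, 0.2],
    [0, 0, 0.7],
    [0, 0, 0.9],
    [0, 0, 0.8],
    [0, 0, 0.4],
    [0, 0, 0],
    [0, 0, 0],
  ],
  hand=[1, 1, 1, 1, 1, 1, 1, 1],
)

```text
clock: 12.97
position: [631.6, 3.2, 32.3]
ee_rot: [-0.696, 0.718, 0.0, -0.0]
contact_force: [0.7, -0.3, 0.7]
gripper_width: 0.0
grasp_force: 0.0
```

Call:
apply_moves(
  delta_rot=[
    [0, 0, 0],
    [0, 0, 0],
    [0, 0, 0],
    [0, 0, 0],
    [0, 0, 0],
  ],
  xyz=[
    [-0.1, 0, 0],
    [-0.1, 0, 0],
    [-0.1, 0, 0],
    [0, 0, 0],
    [0, 0, 0],
  ],
  hand=[1, 1, 1, 1, 1],
)

```text
clock: 13.38
position: [631.9, 10.4, 33.2]
ee_rot: [-0.696, 0.718, -0.0, 0.001]
contact_force: [-0.4, 0.3, 0.1]
gripper_width: -0.2
grasp_force: 0.0
```

Call:
apply_moves(
  delta_rot=[
    [0, 0, 0],
    [0, 0, 0],
    [0, 0, 0],
    [0, 0, 0],
    [0, 0, 0],
    [0, 0, 0],
  ],
  xyz=[
    [-0.08, 0, 0],
    [-0.08, 0, 0],
    [-0.08, 0, 0],
    [-0.08, 0, 0],
    [-0.08, 0, 0],
    [-0.08, 0, 0],
  ],
  hand=[1, 1, 1, 1, 1, 1],
)

```text
clock: 13.88
position: [632.1, 21.6, 32.9]
ee_rot: [-0.696, 0.718, -0.0, -0.0]
contact_force: [-0.3, -4.6, 3.3]
gripper_width: 0.2
grasp_force: 2.6
```

Call:
apply_moves(
  delta_rot=[
    [0, 0, 0],
    [0, 0, 0],
    [0, 0, 0],
    [0, 0, 0],
    [0, 0, 0],
    [0, 0, 0],
    [0, 0, 0],
    [0, 0, 0],
    [0, 0, 0],
    [0, 0, 0],
  ],
  xyz=[
    [-0.1, 0, 0],
    [-0.1, 0, 0],
    [-0.1, 0, 0],
    [-0.1, 0, 0],
    [-0.1, 0, 0],
    [-0.1, 0, 0],
    [-0.1, 0, 0],
    [-0.1, 0, 0],
    [-0.1, 0, 0],
    [-0.1, 0, 0],
  ],
  hand=[1, 1, 1, 1, 1, 1, 1, 1, 1, 1],
)

```text
clock: 14.72
position: [632.9, 46.7, 32.9]
ee_rot: [-0.696, 0.718, -0.0, -0.0]
contact_force: [0.1, -6.1, 2.2]
gripper_width: 0.0
grasp_force: 2.6
```

Call:
apply_moves(
  delta_rot=[
    [0, 0, 0],
    [0, 0, 0],
    [0, 0, 0],
    [0, 0, 0],
    [0, 0, 0],
    [0, 0, 0],
    [0, 0, 0],
    [0, 0, 0],
    [0, 0, 0],
    [0, 0, 0],
  ],
  xyz=[
    [-0.1, 0, 0],
    [-0.1, 0, 0],
    [-0.1, 0, 0],
    [-0.1, 0, 0],
    [-0.1, 0, 0],
    [-0.1, 0, 0],
    [-0.1, 0, 0],
    [-0.1, 0, 0],
    [-0.1, 0, 0],
    [-0.1, 0, 0],
  ],
  hand=[1, 1, 1, 1, 1, 1, 1, 1, 1, 1],
)

```text
clock: 15.55
position: [633.8, 71.7, 32.9]
ee_rot: [-0.696, 0.718, -0.0, -0.0]
contact_force: [-0.5, -4.4, 2.8]
gripper_width: 0.3
grasp_force: 2.5
```

```bash
python3 - <<'E'
from h import *
np.set_printoptions(precision=2,suppress=True)
s=arm.read_state(); print(s["clock"],s["position"],s["contact_force"],Ro.from_quat(s["ee_rot"]).as_matrix()[:,0])
p=eyes.get_image("side"); W=world(p); f=p["frame"].astype(int); ok=p["range_z"]>0
m=ok&(f[...,0]>120)&(f[...,1]>90)&(f[...,2]<0.62*f[...,0])&(abs(W[...,0]-634)<30)&(W[...,1]>0)&(W[...,1]<183)&(W[...,2]>30)&(W[...,2]<70)
P=W[m]; print(len(P),np.percentile(P,[1,50,99],0))
E
```

```text
15.55 [633.75  71.69  32.92] [-0.46 -4.35  2.75] [-0.03 -1.    0.  ]
473 [[617.91  83.7   40.83]
 [634.33 128.54  54.69]
 [652.65 169.68  59.51]]
```

Call:
apply_moves(
  delta_rot=[
    [0, 0, 0],
    [0, 0, 0],
    [0, 0, 0],
    [0, 0, 0],
    [0, 0, 0],
    [0, 0, 0],
    [0, 0, 0],
    [0, 0, 0],
  ],
  xyz=[
    [-0.08, 0, 0],
    [-0.08, 0, 0],
    [-0.08, 0, 0],
    [-0.08, 0, 0],
    [-0.08, 0, 0],
    [-0.08, 0, 0],
    [-0.08, 0, 0],
    [-0.08, 0, 0],
  ],
  hand=[1, 1, 1, 1, 1, 1, 1, 1],
)

```text
clock: 16.27
position: [634.2, 87.6, 32.9]
ee_rot: [-0.696, 0.718, -0.0, -0.0]
contact_force: [0.9, -5.5, 2.5]
gripper_width: -0.1
grasp_force: 2.6
```

Call:
apply_moves(
  delta_rot=[
    [0, 0, 0],
    [0, 0, 0],
  ],
  xyz=[
    [-0.02, 0, 0],
    [-0.02, 0, 0],
  ],
  hand=[1, 1],
)

```text
clock: 16.43
position: [634.3, 88.7, 32.9]
ee_rot: [-0.696, 0.718, -0.0, -0.0]
contact_force: [0.2, -5.4, 2.9]
gripper_width: 0.1
grasp_force: 2.7
```

Call:
apply_moves(
  delta_rot=[
    [0, 0, 0],
    [0, 0, 0],
  ],
  xyz=[
    [-0.02, 0, 0],
    [-0.02, 0, 0],
  ],
  hand=[1, 1],
)

```text
clock: 16.6
position: [634.3, 89.6, 32.9]
ee_rot: [-0.696, 0.718, -0.0, -0.0]
contact_force: [0.4, -5.4, 3.7]
gripper_width: -0.1
grasp_force: 2.7
```

Call:
apply_moves(
  delta_rot=[
    [0, 0, 0],
    [0, 0, 0],
  ],
  xyz=[
    [-0.02, 0, 0],
    [-0.02, 0, 0],
  ],
  hand=[1, 1],
)

```text
clock: 16.77
position: [634.4, 90.5, 32.9]
ee_rot: [-0.696, 0.718, -0.0, -0.0]
contact_force: [1.4, -5.1, 2.9]
gripper_width: 0.3
grasp_force: 2.7
```

Call:
apply_moves(
  delta_rot=[
    [0, 0, 0],
    [0, 0, 0],
  ],
  xyz=[
    [-0.04, 0, 0],
    [-0.04, 0, 0],
  ],
  hand=[1, 1],
)

```text
clock: 16.93
position: [634.4, 92.5, 32.9]
ee_rot: [-0.696, 0.718, -0.0, -0.0]
contact_force: [1.5, -5.4, 3.7]
gripper_width: 0.3
grasp_force: 2.7
```

Call:
apply_moves(
  delta_rot=[
    [0, 0, 0],
    [0, 0, 0],
  ],
  xyz=[
    [-0.04, 0, 0],
    [-0.04, 0, 0],
  ],
  hand=[1, 1],
)

```text
clock: 17.1
position: [634.5, 94.5, 32.9]
ee_rot: [-0.696, 0.718, -0.0, -0.0]
contact_force: [0.4, -6.0, 3.1]
gripper_width: -0.3
grasp_force: 2.7
```

Call:
apply_moves(
  delta_rot=[
    [0, 0, 0],
    [0, 0, 0],
  ],
  xyz=[
    [-0.02, 0, 0],
    [-0.02, 0, 0],
  ],
  hand=[1, 1],
)

```text
clock: 17.27
position: [634.5, 95.6, 32.9]
ee_rot: [-0.696, 0.718, -0.0, -0.0]
contact_force: [1.1, -5.7, 3.3]
gripper_width: 0.0
grasp_force: 2.7
```

Call:
apply_moves(
  delta_rot=[
    [0, 0, 0],
    [0, 0, 0],
  ],
  xyz=[
    [-0.02, 0, 0],
    [-0.02, 0, 0],
  ],
  hand=[1, 1],
)

```text
clock: 17.43
position: [634.6, 96.5, 32.9]
ee_rot: [-0.696, 0.718, -0.0, -0.0]
contact_force: [0.3, -5.8, 3.4]
gripper_width: 0.1
grasp_force: 2.7
```

Call:
apply_moves(
  delta_rot=[
    [0, 0, 0],
    [0, 0, 0],
  ],
  xyz=[
    [-0.02, 0, 0],
    [-0.02, 0, 0],
  ],
  hand=[1, 1],
)

```text
clock: 17.6
position: [634.6, 97.5, 32.9]
ee_rot: [-0.696, 0.718, -0.0, -0.0]
contact_force: [0.4, -4.8, 3.4]
gripper_width: -0.2
grasp_force: 2.7
```

Call:
apply_moves(
  delta_rot=[
    [0, 0, 0],
    [0, 0, 0],
  ],
  xyz=[
    [-0.02, 0, 0],
    [-0.02, 0, 0],
  ],
  hand=[1, 1],
)

```text
clock: 17.77
position: [634.6, 98.5, 32.9]
ee_rot: [-0.696, 0.718, -0.0, -0.0]
contact_force: [0.2, -5.5, 3.3]
gripper_width: 0.0
grasp_force: 2.7
```

Call:
apply_moves(
  delta_rot=[
    [0, 0, 0],
    [0, 0, 0],
  ],
  xyz=[
    [-0.02, 0, 0],
    [-0.02, 0, 0],
  ],
  hand=[1, 1],
)

```text
clock: 17.93
position: [634.6, 99.5, 32.9]
ee_rot: [-0.696, 0.718, -0.0, -0.0]
contact_force: [0.5, -6.7, 3.1]
gripper_width: -0.1
grasp_force: 2.7
```

Call:
apply_moves(
  delta_rot=[
    [0, 0, 0],
    [0, 0, 0],
  ],
  xyz=[
    [-0.02, 0, 0],
    [-0.02, 0, 0],
  ],
  hand=[1, 1],
)

```text
clock: 18.1
position: [634.7, 100.5, 32.9]
ee_rot: [-0.696, 0.718, -0.0, -0.0]
contact_force: [1.1, -5.2, 2.3]
gripper_width: 0.1
grasp_force: 2.7
```

Call:
apply_moves(
  delta_rot=[
    [0, 0, 0],
    [0, 0, 0],
  ],
  xyz=[
    [-0.02, 0, 0],
    [-0.02, 0, 0],
  ],
  hand=[1, 1],
)

```text
clock: 18.27
position: [634.7, 101.5, 32.9]
ee_rot: [-0.696, 0.718, -0.0, -0.0]
contact_force: [0.6, -5.3, 3.0]
gripper_width: -0.0
grasp_force: 2.7
```

Call:
apply_moves(
  delta_rot=[
    [0, 0, 0],
    [0, 0, 0],
  ],
  xyz=[
    [-0.02, 0, 0],
    [-0.02, 0, 0],
  ],
  hand=[1, 1],
)

```text
clock: 18.43
position: [634.7, 102.5, 32.9]
ee_rot: [-0.696, 0.718, -0.0, -0.0]
contact_force: [0.9, -4.7, 3.9]
gripper_width: -0.0
grasp_force: 2.7
```

Call:
apply_moves(
  delta_rot=[
    [0, 0, 0],
    [0, 0, 0],
  ],
  xyz=[
    [-0.02, 0, 0],
    [-0.02, 0, 0],
  ],
  hand=[1, 1],
)

```text
clock: 18.6
position: [634.8, 103.5, 32.9]
ee_rot: [-0.696, 0.718, -0.0, -0.0]
contact_force: [0.7, -6.2, 3.2]
gripper_width: 0.2
grasp_force: 2.7
```

Call:
apply_moves(
  delta_rot=[
    [0, 0, 0],
    [0, 0, 0],
  ],
  xyz=[
    [-0.02, 0, 0],
    [-0.02, 0, 0],
  ],
  hand=[1, 1],
)

```text
clock: 18.77
position: [634.8, 104.5, 32.9]
ee_rot: [-0.696, 0.718, -0.0, -0.0]
contact_force: [0.8, -6.9, 3.5]
gripper_width: 0.2
grasp_force: 2.7
```

Call:
apply_moves(
  delta_rot=[
    [0, 0, 0],
    [0, 0, 0],
  ],
  xyz=[
    [-0.02, 0, 0],
    [-0.02, 0, 0],
  ],
  hand=[1, 1],
)

```text
clock: 18.93
position: [634.8, 105.5, 32.9]
ee_rot: [-0.696, 0.718, -0.0, -0.0]
contact_force: [0.3, -6.9, 3.2]
gripper_width: -0.1
grasp_force: 2.7
```

Call:
apply_moves(
  delta_rot=[
    [0, 0, 0],
    [0, 0, 0],
  ],
  xyz=[
    [-0.02, 0, 0],
    [-0.02, 0, 0],
  ],
  hand=[1, 1],
)

```text
clock: 19.1
position: [634.9, 106.5, 32.9]
ee_rot: [-0.696, 0.718, -0.0, -0.0]
contact_force: [1.0, -5.6, 3.1]
gripper_width: -0.1
grasp_force: 2.7
```

Call:
apply_moves(
  delta_rot=[
    [0, 0, 0],
    [0, 0, 0],
  ],
  xyz=[
    [-0.02, 0, 0],
    [-0.01, 0, 0],
  ],
  hand=[1, 1],
)

```text
clock: 19.27
position: [634.9, 107.3, 32.9]
ee_rot: [-0.696, 0.718, -0.0, -0.0]
contact_force: [0.2, -5.3, 2.3]
gripper_width: 0.4
grasp_force: 2.7
```

Call:
apply_moves(
  delta_rot=[
    [0, 0, 0],
    [0, 0, 0],
  ],
  xyz=[
    [-0.02, 0, 0],
    [-0.02, 0, 0],
  ],
  hand=[1, 1],
)

```text
clock: 19.43
position: [634.9, 108.3, 32.9]
ee_rot: [-0.696, 0.718, -0.0, -0.0]
contact_force: [0.9, -5.5, 3.5]
gripper_width: -0.3
grasp_force: 2.7
```

Call:
apply_moves(
  delta_rot=[
    [0, 0, 0],
    [0, 0, 0],
  ],
  xyz=[
    [-0.02, 0, 0],
    [-0.02, 0, 0],
  ],
  hand=[1, 1],
)

```text
clock: 19.6
position: [635.0, 109.3, 32.9]
ee_rot: [-0.696, 0.718, -0.0, -0.0]
contact_force: [-0.0, -5.4, 3.6]
gripper_width: -0.2
grasp_force: 2.7
```

Call:
apply_moves(
  delta_rot=[
    [0, 0, 0],
    [0, 0, 0],
  ],
  xyz=[
    [-0.02, 0, 0],
    [-0.02, 0, 0],
  ],
  hand=[1, 1],
)

```text
clock: 19.77
position: [635.0, 110.3, 32.9]
ee_rot: [-0.696, 0.718, -0.0, -0.0]
contact_force: [0.4, -5.6, 2.3]
gripper_width: 0.0
grasp_force: 2.7
```

Call:
apply_moves(
  delta_rot=[
    [0, 0, 0],
    [0, 0, 0],
  ],
  xyz=[
    [-0.02, 0, 0],
    [-0.02, 0, 0],
  ],
  hand=[1, 1],
)

```text
clock: 19.93
position: [635.0, 111.3, 32.9]
ee_rot: [-0.696, 0.718, -0.0, -0.0]
contact_force: [1.2, -4.6, 3.8]
gripper_width: -0.2
grasp_force: 2.7
```

Call:
apply_moves(
  delta_rot=[
    [0, 0, 0],
    [0, 0, 0],
  ],
  xyz=[
    [-0.02, 0, 0],
    [-0.02, 0, 0],
  ],
  hand=[1, 1],
)

```text
clock: 20.1
position: [635.1, 112.3, 32.9]
ee_rot: [-0.696, 0.718, -0.0, -0.0]
contact_force: [0.4, -5.2, 2.7]
gripper_width: -0.3
grasp_force: 2.7
```

Call:
apply_moves(
  delta_rot=[
    [0, 0, 0],
    [0, 0, 0],
  ],
  xyz=[
    [-0.02, 0, 0],
    [-0.02, 0, 0],
  ],
  hand=[1, 1],
)

```text
clock: 20.27
position: [635.1, 113.3, 32.9]
ee_rot: [-0.696, 0.718, -0.0, -0.0]
contact_force: [0.4, -4.8, 3.5]
gripper_width: -0.1
grasp_force: 2.7
```

Call:
apply_moves(
  delta_rot=[
    [0, 0, 0],
    [0, 0, 0],
  ],
  xyz=[
    [-0.02, 0, 0],
    [-0.02, 0, 0],
  ],
  hand=[1, 1],
)

```text
clock: 20.43
position: [635.1, 114.3, 32.9]
ee_rot: [-0.696, 0.718, -0.0, -0.0]
contact_force: [0.8, -5.8, 2.1]
gripper_width: -0.1
grasp_force: 2.7
```

Call:
apply_moves(
  delta_rot=[
    [0, 0, 0],
    [0, 0, 0],
  ],
  xyz=[
    [-0.02, 0, 0],
    [-0.02, 0, 0],
  ],
  hand=[1, 1],
)

```text
clock: 20.6
position: [635.2, 115.3, 32.9]
ee_rot: [-0.696, 0.718, -0.0, -0.0]
contact_force: [1.3, -5.5, 2.5]
gripper_width: -0.3
grasp_force: 2.7
```

Call:
apply_moves(
  delta_rot=[
    [0, 0, 0],
    [0, 0, 0],
  ],
  xyz=[
    [-0.02, 0, 0],
    [-0.02, 0, 0],
  ],
  hand=[1, 1],
)

```text
clock: 20.77
position: [635.2, 116.3, 32.9]
ee_rot: [-0.696, 0.718, -0.0, -0.0]
contact_force: [0.9, -5.0, 3.5]
gripper_width: -0.2
grasp_force: 2.7
```

Call:
apply_moves(
  delta_rot=[
    [0, 0, 0],
    [0, 0, 0],
  ],
  xyz=[
    [-0.02, 0, 0],
    [-0.02, 0, 0],
  ],
  hand=[1, 1],
)

```text
clock: 20.93
position: [635.2, 117.3, 32.9]
ee_rot: [-0.696, 0.718, -0.0, -0.0]
contact_force: [1.5, -5.3, 2.4]
gripper_width: -0.2
grasp_force: 2.7
```

Call:
apply_moves(
  delta_rot=[
    [0, 0, 0],
    [0, 0, 0],
  ],
  xyz=[
    [-0.02, 0, 0],
    [-0.02, 0, 0],
  ],
  hand=[1, 1],
)

```text
clock: 21.1
position: [635.3, 118.3, 32.9]
ee_rot: [-0.696, 0.718, -0.0, -0.0]
contact_force: [0.8, -4.8, 3.0]
gripper_width: 0.0
grasp_force: 2.7
```

Call:
apply_moves(
  delta_rot=[
    [0, 0, 0],
    [0, 0, 0],
  ],
  xyz=[
    [-0.02, 0, 0],
    [-0.02, 0, 0],
  ],
  hand=[1, 1],
)

```text
clock: 21.27
position: [635.3, 119.3, 32.9]
ee_rot: [-0.696, 0.718, -0.0, -0.0]
contact_force: [0.2, -5.0, 2.3]
gripper_width: 0.2
grasp_force: 2.7
```

Call:
apply_moves(
  delta_rot=[
    [0, 0, 0],
    [0, 0, 0],
  ],
  xyz=[
    [-0.02, 0, 0],
    [-0.02, 0, 0],
  ],
  hand=[1, 1],
)

```text
clock: 21.43
position: [635.3, 120.3, 32.9]
ee_rot: [-0.696, 0.718, -0.0, -0.0]
contact_force: [0.4, -6.1, 2.2]
gripper_width: -0.1
grasp_force: 2.7
```

Call:
apply_moves(
  delta_rot=[
    [0, 0, 0],
    [0, 0, 0],
  ],
  xyz=[
    [-0.02, 0, 0],
    [-0.02, 0, 0],
  ],
  hand=[1, 1],
)

```text
clock: 21.6
position: [635.4, 121.3, 32.9]
ee_rot: [-0.696, 0.718, -0.0, -0.0]
contact_force: [0.9, -5.4, 2.1]
gripper_width: -0.5
grasp_force: 2.7
```

Call:
apply_moves(
  delta_rot=[
    [0, 0, 0],
    [0, 0, 0],
  ],
  xyz=[
    [-0.02, 0, 0],
    [-0.02, 0, 0],
  ],
  hand=[1, 1],
)

```text
clock: 21.77
position: [635.4, 122.3, 32.9]
ee_rot: [-0.696, 0.718, -0.0, -0.0]
contact_force: [0.8, -5.5, 2.6]
gripper_width: -0.1
grasp_force: 2.7
```

Call:
apply_moves(
  delta_rot=[
    [0, 0, 0],
    [0, 0, 0],
  ],
  xyz=[
    [-0.02, 0, 0],
    [-0.02, 0, 0],
  ],
  hand=[1, 1],
)

```text
clock: 21.93
position: [635.4, 123.3, 32.9]
ee_rot: [-0.696, 0.718, -0.0, -0.0]
contact_force: [1.0, -5.4, 3.5]
gripper_width: 0.0
grasp_force: 2.7
```

Call:
apply_moves(
  delta_rot=[
    [0, 0, 0],
    [0, 0, 0],
  ],
  xyz=[
    [-0.02, 0, 0],
    [-0.02, 0, 0],
  ],
  hand=[1, 1],
)

```text
clock: 22.1
position: [635.5, 124.3, 32.9]
ee_rot: [-0.696, 0.718, -0.0, -0.0]
contact_force: [1.8, -5.0, 2.7]
gripper_width: -0.5
grasp_force: 2.7
```

Call:
apply_moves(
  delta_rot=[
    [0, 0, 0],
    [0, 0, 0],
  ],
  xyz=[
    [-0.02, 0, 0],
    [-0.02, 0, 0],
  ],
  hand=[1, 1],
)

```text
clock: 22.27
position: [635.5, 125.3, 32.9]
ee_rot: [-0.696, 0.718, -0.0, -0.0]
contact_force: [0.7, -5.7, 2.5]
gripper_width: 0.2
grasp_force: 2.7
```

Call:
apply_moves(
  delta_rot=[
    [0, 0, 0],
    [0, 0, 0],
  ],
  xyz=[
    [-0.02, 0, 0],
    [-0.02, 0, 0],
  ],
  hand=[1, 1],
)

```text
clock: 22.43
position: [635.5, 126.3, 32.9]
ee_rot: [-0.696, 0.718, -0.0, -0.0]
contact_force: [0.8, -4.5, 2.3]
gripper_width: -0.2
grasp_force: 2.7
```

Call:
apply_moves(
  delta_rot=[
    [0, 0, 0],
    [0, 0, 0],
  ],
  xyz=[
    [-0.02, 0, 0],
    [-0.02, 0, 0],
  ],
  hand=[1, 1],
)

```text
clock: 22.6
position: [635.6, 127.3, 32.9]
ee_rot: [-0.696, 0.718, -0.0, -0.0]
contact_force: [1.3, -5.3, 2.4]
gripper_width: -0.0
grasp_force: 2.7
```

Call:
apply_moves(
  delta_rot=[
    [0, 0, 0],
    [0, 0, 0],
  ],
  xyz=[
    [-0.02, 0, 0],
    [-0.02, 0, 0],
  ],
  hand=[1, 1],
)

```text
clock: 22.77
position: [635.6, 128.3, 32.9]
ee_rot: [-0.696, 0.718, -0.0, -0.0]
contact_force: [0.4, -4.7, 2.3]
gripper_width: 0.1
grasp_force: 2.7
```

Call:
apply_moves(
  delta_rot=[
    [0, 0, 0],
    [0, 0, 0],
  ],
  xyz=[
    [-0.02, 0, 0],
    [-0.02, 0, 0],
  ],
  hand=[1, 1],
)

```text
clock: 22.93
position: [635.6, 129.3, 32.9]
ee_rot: [-0.696, 0.718, -0.0, -0.0]
contact_force: [0.8, -6.2, 3.3]
gripper_width: -0.0
grasp_force: 2.7
```

Call:
apply_moves(
  delta_rot=[
    [0, 0, 0],
    [0, 0, 0],
  ],
  xyz=[
    [-0.02, 0, 0],
    [-0.02, 0, 0],
  ],
  hand=[1, 1],
)

```text
clock: 23.1
position: [635.7, 130.3, 32.9]
ee_rot: [-0.696, 0.718, -0.0, -0.0]
contact_force: [1.0, -5.9, 2.4]
gripper_width: 0.1
grasp_force: 2.7
```

Call:
apply_moves(
  delta_rot=[
    [0, 0, 0],
    [0, 0, 0],
  ],
  xyz=[
    [-0.02, 0, 0],
    [-0.02, 0, 0],
  ],
  hand=[1, 1],
)

```text
clock: 23.27
position: [635.7, 131.3, 32.9]
ee_rot: [-0.696, 0.718, -0.0, 0.0]
contact_force: [0.8, -5.6, 3.5]
gripper_width: 0.1
grasp_force: 2.7
```

Call:
apply_moves(
  delta_rot=[
    [0, 0, 0],
    [0, 0, 0],
  ],
  xyz=[
    [-0.02, 0, 0],
    [-0.02, 0, 0],
  ],
  hand=[1, 1],
)

```text
clock: 23.43
position: [635.8, 132.3, 32.9]
ee_rot: [-0.696, 0.718, -0.0, -0.0]
contact_force: [1.5, -5.7, 3.1]
gripper_width: -0.1
grasp_force: 2.7
```

Call:
apply_moves(
  delta_rot=[
    [0, 0, 0],
    [0, 0, 0],
  ],
  xyz=[
    [-0.02, 0, 0],
    [-0.02, 0, 0],
  ],
  hand=[1, 1],
)

```text
clock: 23.6
position: [635.8, 133.3, 32.9]
ee_rot: [-0.696, 0.718, -0.0, -0.0]
contact_force: [0.8, -5.7, 2.9]
gripper_width: -0.3
grasp_force: 2.7
```

Call:
apply_moves(
  delta_rot=[
    [0, 0, 0],
    [0, 0, 0],
  ],
  xyz=[
    [-0.02, 0, 0],
    [-0.02, 0, 0],
  ],
  hand=[1, 1],
)

```text
clock: 23.77
position: [635.8, 134.2, 32.9]
ee_rot: [-0.696, 0.718, -0.0, -0.0]
contact_force: [0.8, -5.1, 2.4]
gripper_width: 0.0
grasp_force: 2.7
```

```bash
python3 - <<'E'
from h import *
np.set_printoptions(precision=2,suppress=True)
s=arm.read_state(); print(s["clock"],s["position"],s["contact_force"])
p=eyes.get_image("side"); W=world(p); f=p["frame"].astype(int); ok=p["range_z"]>0
m=ok&(f[...,0]>120)&(f[...,1]>90)&(f[...,2]<0.62*f[...,0])&(abs(W[...,0]-634)<30)&(W[...,1]>0)&(W[...,1]<200)&(W[...,2]>30)
P=W[m]; print(len(P),np.percentile(P,[1,50,99],0))
cv2.imwrite("pics/s5.png",cv2.cvtColor(cv2.resize(p["frame"][180:360,140:280],(466,600)),cv2.COLOR_RGB2BGR))
E
```

```text
23.7667 [635.8  134.24  32.89] [ 0.83 -5.15  2.42]
179 [[609.45  97.59  37.28]
 [636.44 159.61  56.4 ]
 [659.93 191.84 382.43]]
```

View pics/s5.png

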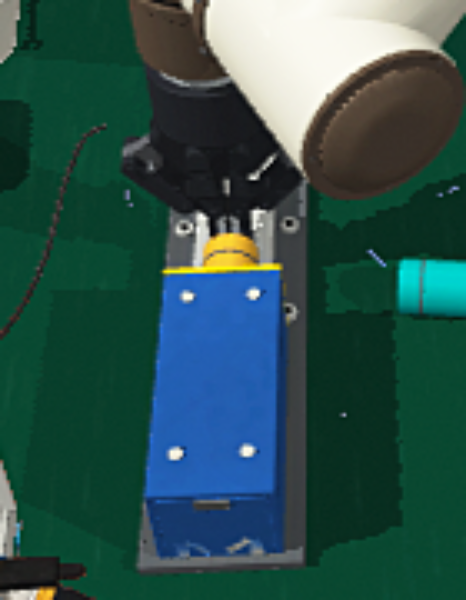

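The rod is being pushed in (stub at about (230,250)) and the hand is clear of the hood. Continuing.

Call:
apply_moves(
  delta_rot=[
    [0, 0, 0],
    [0, 0, 0],
  ],
  xyz=[
    [-0.02, 0, 0],
    [-0.02, 0, 0],
  ],
  hand=[1, 1],
)

```text
clock: 23.98
position: [635.9, 135.3, 32.9]
ee_rot: [-0.696, 0.718, -0.0, 0.0]
contact_force: [1.0, -4.3, 3.1]
gripper_width: -0.4
grasp_force: 2.7
```

Call:
apply_moves(
  delta_rot=[
    [0, 0, 0],
    [0, 0, 0],
  ],
  xyz=[
    [-0.02, 0, 0],
    [-0.01, 0, 0],
  ],
  hand=[1, 1],
)

```text
clock: 24.15
position: [635.9, 136.0, 32.9]
ee_rot: [-0.696, 0.718, -0.0, -0.0]
contact_force: [0.7, -6.3, 3.1]
gripper_width: -0.7
grasp_force: 2.8
```

Call:
apply_moves(
  delta_rot=[
    [0, 0, 0],
    [0, 0, 0],
  ],
  xyz=[
    [-0.02, 0, 0],
    [-0.01, 0, 0],
  ],
  hand=[1, 1],
)

```text
clock: 24.32
position: [635.9, 136.7, 32.9]
ee_rot: [-0.696, 0.718, -0.0, -0.0]
contact_force: [0.9, -5.2, 3.3]
gripper_width: -0.2
grasp_force: 2.8
```

Call:
apply_moves(
  delta_rot=[
    [0, 0, 0],
    [0, 0, 0],
  ],
  xyz=[
    [-0.02, 0, 0],
    [-0.01, 0, 0],
  ],
  hand=[1, 1],
)

```text
clock: 24.48
position: [635.9, 137.4, 32.9]
ee_rot: [-0.696, 0.718, -0.0, -0.0]
contact_force: [0.1, -5.2, 3.6]
gripper_width: -0.2
grasp_force: 2.9
```

Call:
apply_moves(
  delta_rot=[
    [0, 0, 0],
    [0, 0, 0],
  ],
  xyz=[
    [-0.02, 0, 0],
    [-0.01, 0, 0],
  ],
  hand=[1, 1],
)

```text
clock: 24.65
position: [635.9, 138.1, 32.9]
ee_rot: [-0.696, 0.718, -0.0, -0.0]
contact_force: [0.5, -6.0, 2.8]
gripper_width: 0.1
grasp_force: 2.9
```

Call:
apply_moves(
  delta_rot=[
    [0, 0, 0],
    [0, 0, 0],
  ],
  xyz=[
    [-0.02, 0, 0],
    [-0.01, 0, 0],
  ],
  hand=[1, 1],
)

```text
clock: 24.82
position: [635.9, 138.9, 32.9]
ee_rot: [-0.696, 0.718, -0.0, -0.0]
contact_force: [-0.3, -6.0, 2.9]
gripper_width: 0.1
grasp_force: 2.9
```

Call:
apply_moves(
  delta_rot=[
    [0, 0, 0],
    [0, 0, 0],
  ],
  xyz=[
    [-0.02, 0, 0],
    [-0.01, 0, 0],
  ],
  hand=[1, 1],
)

```text
clock: 24.98
position: [636.0, 139.6, 32.9]
ee_rot: [-0.696, 0.718, -0.0, -0.0]
contact_force: [1.1, -6.6, 2.8]
gripper_width: -0.1
grasp_force: 2.9
```

Call:
apply_moves(
  delta_rot=[
    [0, 0, 0],
    [0, 0, 0],
  ],
  xyz=[
    [-0.02, 0, 0],
    [-0.01, 0, 0],
  ],
  hand=[1, 1],
)

```text
clock: 25.15
position: [636.0, 140.3, 32.9]
ee_rot: [-0.696, 0.718, -0.0, -0.0]
contact_force: [1.7, -5.7, 3.2]
gripper_width: 0.0
grasp_force: 3.0
```

Call:
apply_moves(
  delta_rot=[
    [0, 0, 0],
    [0, 0, 0],
  ],
  xyz=[
    [-0.01, 0, 0],
    [-0.01, 0, 0],
  ],
  hand=[1, 1],
)

```text
clock: 25.32
position: [636.0, 140.6, 32.9]
ee_rot: [-0.696, 0.718, -0.0, -0.0]
contact_force: [1.1, -7.6, 2.7]
gripper_width: -0.0
grasp_force: 3.6
```

Call:
apply_moves(
  delta_rot=[
    [0, 0, 0],
    [0, 0, 0],
  ],
  xyz=[
    [-0.02, 0, 0],
    [-0.01, 0, 0],
  ],
  hand=[1, 1],
)

```text
clock: 25.48
position: [636.0, 140.8, 32.9]
ee_rot: [-0.696, 0.718, -0.001, -0.001]
contact_force: [2.2, -9.0, 3.9]
gripper_width: -0.1
grasp_force: 4.5
```

The stop is felt: the position lags the command and the force has risen clearly. I'll give one small confirming press, then back off.

Call:
apply_moves(
  delta_rot=[
    [0, 0, 0],
    [0, 0, 0],
  ],
  xyz=[
    [-0.02, 0, 0],
    [0, 0, 0],
  ],
  hand=[1, 1],
)

```text
clock: 25.65
position: [636.0, 140.9, 32.9]
ee_rot: [-0.696, 0.718, -0.001, -0.001]
contact_force: [2.7, -8.8, 4.0]
gripper_width: 0.2
grasp_force: 4.6
```

Call:
apply_moves(
  delta_rot=[
    [0, 0, 0],
    [0, 0, 0],
  ],
  xyz=[
    [-0.02, 0, 0],
    [-0.01, 0, 0],
  ],
  hand=[1, 1],
)

```text
clock: 25.82
position: [635.9, 141.0, 32.9]
ee_rot: [-0.696, 0.718, -0.001, -0.001]
contact_force: [3.0, -11.6, 2.9]
gripper_width: 0.5
grasp_force: 5.9
```

The stop is firm: 11.6 N total, about 6 N of it on the stop. Retreating.

Call:
apply_moves(
  delta_rot=[
    [0, 0, 0],
    [0, 0, 0],
    [0, 0, 0],
    [0, 0, 0],
    [0, 0, 0],
    [0, 0, 0],
    [0, 0, 0],
    [0, 0, 0],
    [0, 0, 0],
    [0, 0, 0],
    [0, 0, 0],
    [0, 0, 0],
    [0, 0, 0],
  ],
  xyz=[
    [0.05, 0, 0],
    [0.1, 0, 0],
    [0.3, 0, 0],
    [0.5, 0, 0],
    [0.6, 0, 0],
    [0.5, 0, -0.2],
    [0.4, 0, -0.6],
    [0.2, 0, -0.9],
    [0, 0, -0.9],
    [0, 0, -0.9],
    [0, 0, -0.5],
    [0, 0, 0],
    [0, 0, 0],
  ],
  hand=[1, 1, 1, 1, 1, 1, 1, 1, 0, -1, -1, -1, -1],
)

```text
clock: 26.9
position: [633.7, 76.5, 133.3]
ee_rot: [-0.696, 0.718, -0.0, 0.001]
contact_force: [-0.7, 0.5, -0.0]
gripper_width: 60.5
grasp_force: 0.0
```

```bash
python3 - <<'E'
from h import *
np.set_printoptions(precision=2,suppress=True)
s=arm.read_state(); print(s["clock"],s["position"],s["contact_force"],s["gripper_width"])
p=eyes.get_image("side"); W=world(p); f=p["frame"].astype(int); ok=p["range_z"]>0
m=ok&(f[...,0]>120)&(f[...,1]>90)&(f[...,2]<0.62*f[...,0])&(abs(W[...,0]-634)<25)&(W[...,1]>0)&(W[...,1]<186)&(W[...,2]>36)&(W[...,2]<64)
P=W[m]; print(len(P),np.percentile(P,[1,50,99],0),"expected rear y ~152.3")
save(p,"s6")
E
```

```text
26.9 [633.74  76.54 133.31] [-0.74  0.54 -0.04] 60.456298626088106
96 [[620.11 150.5   44.69]
 [634.62 159.45  55.33]
 [652.4  170.32  59.59]] expected rear y ~152.3
```

View pics/s6.png

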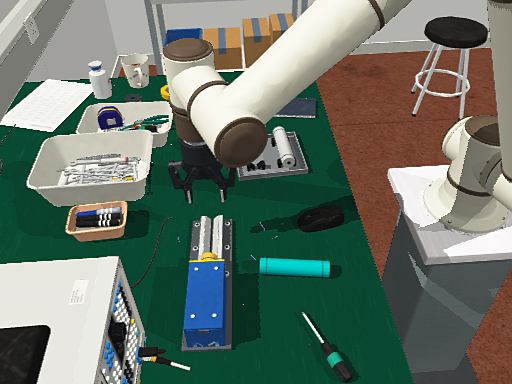

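The rod's stub shows at the mouth of the hood at (208,258), the steel rod is still in the tray, and the hand is clear. Handing in.

```bash
python3 -c "
from bench import arm
print(arm.job_done())"
```

```text
the job is handed in; nothing more can be done
None
```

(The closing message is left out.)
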